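# Pack the good press moulds into the mould caddy

## Task

Pack the three sound plaster press moulds into the wooden caddy, each standing upright and fully down in the nest cut to its own outline, the D-shaped one turned so that its flat side lies along the flat side of its nest. The two chipped moulds, each with a piece broken out, are rejects: leave them standing where they are. Plaster chips easily, so set the moulds down, do not drop them.

Things in the scene. Friction and masses are not known exactly. Their poses are not given: they have to be found in the camera images.
- mould_round_center (a point): Loose white plaster block 60 mm tall standing upright, with a shallow clay-brown hollow in its top that does not reach the sides; round, 52 mm diameter, about 0.15 kg. This point is its centre, 30 mm above its underside; z up.
- mould_oblong_center (a point): Loose white plaster block 60 mm tall standing upright, with a shallow clay-brown hollow in its top that does not reach the sides; oblong, 46 mm along its x, 70 mm along its y, about 0.22 kg; the same after a half turn. This point is its centre, 30 mm above its underside; z up.
- mould_dee_center (a point): Loose white plaster block 60 mm tall standing upright, with a shallow clay-brown hollow in its top that does not reach the sides; D-shaped like an arched window, 52 by 52 mm: the flat side faces its -y (26 mm from the centre), the half-round end (radius 26 mm) faces its +y, and two parallel sides 52 mm apart face its -x and +x; about 0.19 kg. This point is its centre, 30 mm above its underside; z up.
- chipped_round_center (a point): Reject: Loose white plaster block 60 mm tall standing upright, with a shallow clay-brown hollow in its top; a round one of 52 mm diameter with a third (a 120 degree wedge, towards its +x, +y) broken out over its whole height. This point is its centre, 30 mm above its underside; z up.
- chipped_oblong_center (a point): Reject: Loose white plaster block 60 mm tall standing upright, with a shallow clay-brown hollow in its top; an oblong one, 46 mm (x) by 70 mm (y), with one corner (27 by 36 mm, at its +x, +y) broken out over its whole height. This point is its centre, 30 mm above its underside; z up.
- nest_round: Plywood nest in the caddy, 80 mm (x) by 94 mm (y), rim 14 mm and pocket floor 4 mm above its origin, which is the centre of its underside, 4 mm above the table; z up. Its place in the caddy varies. Round pocket of 64 mm diameter.
- nest_oblong: Plywood nest in the caddy, 80 mm (x) by 94 mm (y), rim 14 mm and pocket floor 4 mm above its origin, which is the centre of its underside, 4 mm above the table; z up. Its place in the caddy varies. Oblong pocket, 58 mm along its x, 82 mm along its y.
- nest_dee: Plywood nest in the caddy, 80 mm (x) by 94 mm (y), rim 14 mm and pocket floor 4 mm above its origin, which is the centre of its underside, 4 mm above the table; z up. Its place in the caddy varies. D-shaped pocket, 63 by 63 mm: flat wall on its -y side, half-round wall on its +y side, parallel walls to -x and +x. The D mould goes in with its y along the nest's +y; turned end for end it does not go down.
- caddy: Low fixed wooden tray, 100 mm (x) by 302 mm (y), walls 18 mm high, wire handles up to 14 mm high at its y ends. The nests lie in a row along its y at -96, 0, +96 mm, turned as it is, rims flush with its walls. Origin: centre of its underside, on the table. Fingers closing along its x keep clear of neighbouring moulds. Tools lying among the loose moulds are at most 10 mm high.
There are look-alikes about, which are no part of the job. Leave any pink, turquoise or yellow look-alike of the part that bears chipped_round_center alone.

How it is judged:
At the end, for the whole second after the job is handed in: Each sound mould is released, at rest, in its own nest: centred within 12 mm, on the pocket floor within 5 mm, upright within 7 degrees; oblong and D in line with their nests within 23 degrees, D flat to flat; both chipped moulds upright, within 30 mm of their start (horizontal distance between mould_round_center and nest_round below 0.012 m and z of mould_round_center in the frame of nest_round between 0.028 and 0.039 m and angle between each of mould_round_center, mould_oblong_center, mould_dee_center, chipped_round_center, chipped_oblong_center's own z axis and vertical below 0.12 rad and linear speed of each of mould_round, mould_oblong, mould_dee below 0.02 m/s and horizontal distance between mould_oblong_center and nest_oblong below 0.012 m and z of mould_oblong_center in the frame of nest_oblong between 0.028 and 0.039 m and angle between the y axis of mould_oblong_center and the y axis of nest_oblong, either way round below 0.4 rad and horizontal distance between mould_dee_center and nest_dee below 0.012 m and z of mould_dee_center in the frame of nest_dee between 0.028 and 0.039 m and angle between the y axis of mould_dee_center and the y axis of nest_dee, either way round below 0.4 rad and distance of each of chipped_round_center, chipped_oblong_center from where it was at the start of the episode below 0.03 m); the robot touches nothing.
It fails at once if a chipped mould was moved more than 30 mm (distance of any of chipped_round_center, chipped_oblong_center from where it was at the start of the episode above 0.03 m).
It fails at once if a mould was dropped (falling faster than 0.6 m/s with no finger on it, a fall of about 20 mm) ((linear speed of mould_round above 0.6 m/s and contact force between the fingers and mould_round below 0.01 N) or (linear speed of mould_oblong above 0.6 m/s and contact force between the fingers and mould_oblong below 0.01 N) or (linear speed of mould_dee above 0.6 m/s and contact force between the fingers and mould_dee below 0.01 N)).
It also fails if it takes over 77 s, if anything falls off the work surface, if the arm or the gripper's body presses on something with over 40 N, if the wrist force passes 120 N, or if a joint passes its speed limit or range.

## Robot

A 6-joint arm with a two-finger parallel gripper is mounted at the origin on the work surface. World frame = base frame: x ahead of the robot, y to its left, z up, the work surface at z = 0. Lengths are in m, angles in rad, forces in N, time in s.
With the tool pointing down it reaches from about 0.25 to 0.775 m from the base axis. Payload 8.9 kg.
Tool frame: the origin (TCP) lies midway between the tips of the shut fingers; the grasp point (between the pads) lies 19 mm behind it; z points along the fingers, y is the direction in which the jaws open and shut (so a half turn about z gives the same grasp; the last joint's range is limited). The gripper opens to 85 mm and grips with 20 to 120 N. Pads are 22 mm wide; open, the fingers measure 114 mm over their backs; the gripper's body (76 mm by 85 mm) begins 54 mm behind the grasp point. The pads swing forward as they close: fully open they stand 13 mm farther back than shut.
Start: joints at [-1.392, 0.291, -0.153, 1.127, 0, 1.431], TCP at [0.164, -0.499, 0.231] pointing down, gripper open.
Joint ranges: [-2.52, 2.52], [-0.91, 1.74], [-1.3, 1.37], [-1.96, 2.02], [-1.52, 1.47], [-3.14, 3.14]. Speed limits (rad/s): [2.22, 2.22, 2.79, 3.14, 3.14, 3.14].

## Interface

Orientations are given as a unit quaternion [x, y, z, w].
In Python, from plant import r, optics, order gives the robot as it stands. The module is installed in compiled form; this text tells all that it offers.
- The arm moves only by the shell command python3 -m inch 'ROWS' [FORCE]. ROWS is a JSON object of lists of equal length, an entry for each row: "dp": the shift along the tool's x, y, z in m, a list of three; "turn": the turn about the tool's z in rad; "hand": the opening, from -1 (shut) to 1 (fully open), so that 0 is half open. In form: {"dp": [[dx, dy, dz], ...], "turn": [turn, ...], "hand": [hand, ...]}. A call has 1 to 10 rows; each row shifts and turns the pose as measured when the row begins, along the tool's axes as they then stand; what a row does not reach is not made up. A row lasts 1/12 s, in which the tool goes at most 41.7 mm and 7.16 degrees, less where a joint would pass 70% of its speed; a pose out of reach is approached as far as the arm can. A call is refused whole if a number of a shift passes 0.0417 or a number of a turn 0.125, either way. A call with a gripper value outside its range is refused whole. The fingers move at their own pace and stop on an object; FORCE is the grip in N (left out, the last holds). Time passes only in rows, so rows that do not move let the fingers close. It gives the time, the measured TCP pose, the force and the opening at its end, in the units of the state.
- r.get_state(): the state, without advancing time (a new reading comes with each control period).
- optics.get_image(name): name is "side" or "top" or "wrist"; returns a dict with "frame" (480x640x3 uint8, blue, green, red), "intrinsics" (3x3 intrinsics, pixels), "R" (3x3) and "t" (3): a world point X has camera coordinates R X + t; the wrist camera has in their place "mount" (4x4, takes a point from camera to tool coordinates, whose origin is the TCP and whose axes are the flange's). Camera axes: x right, y down, z forward; pixel columns grow to the right and rows downward; lengths in m; the calibration is good to about 2 mm. A picture is of the moment at which its call begins: read the wrist's pose just before it. There is no depth.
- order.sign_off(): hands the job in, once; it reports no verdict.
Trained networks look in the newest picture that a camera, given by its name, has taken for a name from the list of things; names that differ only in an ending like _2 or _b are one class to them, and where a whole thing is asked for, a point or a joint stands for the part that bears it (a point fixed in the world has none). Each returns a list of dicts, best first, with "confidence" (0 to 1); they miss things now and then, are a little off and sometimes report something else, mostly with a low value. They report only what shows in the picture. A call takes as long as a camera call. They do not tell look-alikes from the thing itself.
- optics.find_in(query, camera): "position" ([x, y, z] in m, in the coordinates of the camera as it stood for that picture, good to about 4 mm: the middle of the surface that is visible of it).
- optics.mark_of(query, camera): "position" ([x, y, z] in m, in the coordinates of the camera as it stood for that picture, good to about 4 mm: a listed point, or the origin of a listed thing).
The state is a dict: "clock": time; "joint_positions": joint angles; "joint_velocities": joint speeds; "joint_torque": joint torques, N m; "tcp_pos": TCP position; "ee_rot": TCP orientation; "contact_force": force on the tool from outside, world axes, zero at the start; "wrist_torque": the same for the moment, N m; "gripper_width": finger opening in m.
Only numpy, scipy, OpenCV 4.12 (cv2) and the standard library are available. Lean on these libraries where they do the work, as an engineer would, in place of code of your own. Each camera call takes 0.05 s, during which the arm holds its last target. There are 200 camera calls.

## Working session

There is one attempt and no reset: what is moved stays moved. The work goes in short steps, Python scripts to look and compute and a shell command to move; the robot and the scene stay as the last step left them, time stands still between calls to the robot, and variables do not carry over. Pictures are saved under pics/ and viewed, about 12 in all and at most 16, crops included, and the job is handed in when it is done.

```bash
mkdir -p pics; cat > h.py <<'E'
import numpy as np, cv2
from plant import r, optics, order
from scipy.spatial.transform import Rotation as Ro
def world(cam,p,im,st=None):
    p=np.array(p)
    if cam=='wrist':
        q=im['mount']@np.append(p,1); return Ro.from_quat(st['ee_rot']).apply(q[:3])+st['tcp_pos']
    return np.array(im['R']).T@(p-np.array(im['t']))
def ray(cam,uv,z,im,st=None):
    d=np.linalg.inv(im['intrinsics'])@np.array([uv[0],uv[1],1.])
    o=world(cam,[0,0,0],im,st); e=world(cam,d,im,st)-o
    return o+e*(z-o[2])/e[2]
E
python3 - <<'E'
from h import *
s=r.get_state(); print({k:np.round(v,3).tolist() for k,v in s.items()})
ns="mould_round_center mould_oblong_center mould_dee_center chipped_round_center chipped_oblong_center nest_round nest_oblong nest_dee caddy".split()
for c in ['top','side']:
    im=optics.get_image(c); cv2.imwrite(f'pics/{c}0.png',im['frame'])
    np.savez(f'{c}.npz',**im)
    for n in ns:
        for f in (optics.mark_of,):
            for d in f(n,c)[:4]:
                if d['confidence']>.2:
                    w=world(c,d['position'],im); k=im['intrinsics']@np.array(d['position']); print(c,n,round(d['confidence'],2),w.round(3),(k[:2]/k[2]).round())
print(optics.get_image('wrist')['mount'])
E
```

```text
{'clock': 0.0, 'joint_positions': [-1.392, 0.291, -0.154, 1.127, -0.0, 1.432], 'joint_velocities': [0.0, -0.0, 0.0, 0.0, -0.002, -0.001], 'joint_torque': [-0.0, -53.714, 33.138, 0.016, 0.0, -0.0], 'tcp_pos': [0.164, -0.498, 0.231], 'ee_rot': [0.987, 0.158, -0.0, -0.001], 'contact_force': [-0.234, -0.244, -0.312], 'wrist_torque': [-0.006, -0.008, 0.018], 'gripper_width': 0.085}
top mould_round_center 0.61 [ 0.484 -0.331  0.03 ] [510. 226.]
top mould_oblong_center 0.82 [ 0.443 -0.17   0.035] [421. 246.]
top mould_oblong_center 0.24 [ 0.485 -0.332  0.026] [510. 226.]
top mould_dee_center 0.75 [ 0.477 -0.006  0.029] [330. 225.]
top chipped_round_center 0.93 [0.462 0.159 0.031] [238. 230.]
top chipped_round_center 0.91 [0.294 0.207 0.028] [208. 324.]
top chipped_round_center 0.87 [0.368 0.252 0.031] [184. 282.]
top chipped_round_center 0.65 [0.382 0.157 0.032] [237. 275.]
top chipped_oblong_center 0.59 [0.45  0.354 0.028] [129. 234.]
top nest_round 0.71 [ 0.446 -0.167  0.032] [419. 245.]
top nest_round 0.68 [ 0.609 -0.037  0.003] [348. 156.]
top nest_oblong 0.57 [0.601 0.059 0.005] [297. 
[... 342 characters left out ...]
.386 0.154 0.029] [306. 301.]
side chipped_round_center 0.66 [0.301 0.206 0.03 ] [329. 336.]
side chipped_round_center 0.58 [0.466 0.158 0.032] [271. 284.]
side chipped_oblong_center 0.72 [0.453 0.355 0.028] [195. 350.]
side nest_round 0.97 [ 0.617 -0.045  0.003] [277. 230.]
side nest_oblong 0.67 [0.603 0.058 0.001] [253. 251.]
side nest_dee 0.84 [0.592 0.151 0.005] [227. 271.]
side caddy 0.75 [ 0.602  0.057 -0.001] [254. 252.]
[[-3.46747701e-04 -9.53983509e-01 -2.99858874e-01  7.67100635e-02]
 [ 9.99999746e-01 -5.17388973e-04  4.89673469e-04  1.96509549e-05]
 [-6.22284089e-04 -2.99858628e-01  9.53983446e-01 -1.43210641e-01]
 [ 0.00000000e+00  0.00000000e+00  0.00000000e+00  1.00000000e+00]]
```

View pics/top0.png

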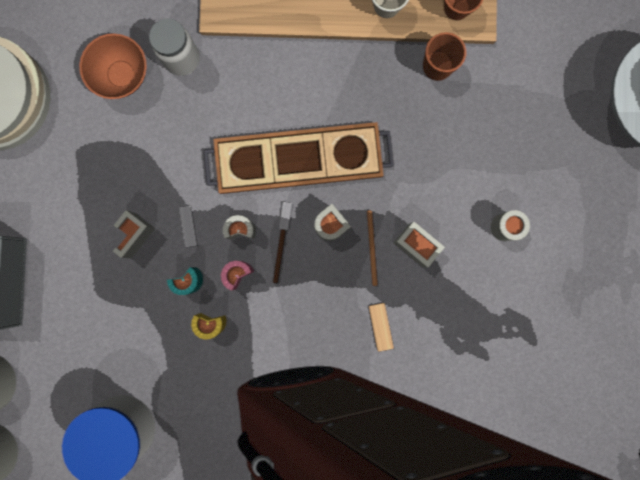

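The top view shows the caddy at (297,158) with the D, oblong and round pockets from left to right. The sound moulds are D (331,222), oblong (421,244) and round (513,225). The rejects are at (238,230) and (129,234), and there are three coloured look-alikes. Next I'll make rectified close-ups to get the angles.

```bash
cat > rect.py <<'E'
from h import *
im=dict(np.load('top.npz'))
def rect(c,half,z,px):
    # output: right=-y, down=-x ; scale
    src=[];dst=[]
    for sx,sy in [(1,1),(1,-1),(-1,-1),(-1,1)]:
        p=np.array([c[0]+sx*half[0],c[1]+sy*half[1],z]); k=im['intrinsics']@(im['R']@p+im['t']); src.append(k[:2]/k[2]); dst.append([(1-sy)*half[1]*px,(1-sx)*half[0]*px])
    M=cv2.getPerspectiveTransform(np.float32(src),np.float32(dst))
    return cv2.warpPerspective(im['frame'],M,(int(2*half[1]*px),int(2*half[0]*px)),flags=cv2.INTER_CUBIC)
a=rect((.6,.055),(.1,.2),.018,2000)
b=np.hstack([rect(c,(.065,.0666),.06,2000) for c in [(.476,-.004),(.445,-.167),(.488,-.33)]])
o=np.vstack([a[:, :798],b[:, :798]])
for x in range(0,798,50): cv2.line(o,(x,0),(x,5),(0,255,0),1)
for y in range(0,o.shape[0],50): cv2.line(o,(0,y),(5,y),(0,255,0),1)
cv2.imwrite('pics/rect.png',o); print(o.shape)
E
python3 rect.py
```

```text
(660, 798, 3)
```

View pics/rect.png

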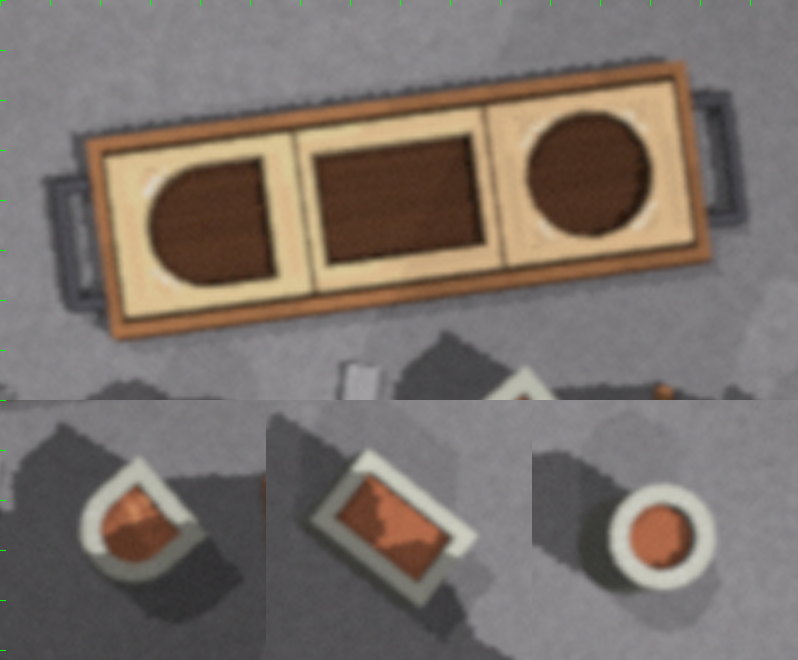

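```bash
cat > go.py <<'E'
# usage: go.py x y z phi  -> remaining shift in tool axes, turn
import sys
from h import *
def rem(x,y,z,phi=None):
    s=r.get_state(); R=Ro.from_quat(s['ee_rot']); X=R.apply([1,0,0]); f=np.arctan2(X[1],X[0])
    d=R.inv().apply(np.array([x,y,z])-s['tcp_pos'])
    print('t',round(s['clock'],2),'tcp',np.round(s['tcp_pos'],4),'phi',round(f,3),'w',round(s['gripper_width'],4),'F',np.round(s['contact_force'],1),'q6',np.round(s['joint_positions'][5],2))
    print('dp',d.round(4), 'turn',None if phi is None else round(f-phi,3), 'tilt z',R.apply([0,0,1]).round(3))
def look(name,fn):
    s=r.get_state(); im=optics.get_image('wrist')
    for n in name:
        for d in optics.mark_of(n,'wrist')[:2]: print(n,round(d['confidence'],2),world('wrist',d['position'],im,s).round(4))
    if fn: cv2.imwrite('pics/'+fn,im['frame'])
    np.savez('wrist.npz',tcp_pos=s['tcp_pos'],ee_rot=s['ee_rot'],**im)
if __name__=='__main__':
    a=list(map(float,sys.argv[1:5])); rem(*a)
    if len(sys.argv)>5: look([sys.argv[5]],sys.argv[6] if len(sys.argv)>6 else None)
E
python3 -m inch '{"dp":[[0.04,-0.0068,0],[0.04,-0.0068,0.008],[0.04,-0.0068,0.008],[0.04,-0.0068,0.008],[0.04,-0.0068,0.008],[0.04,-0.0068,0.008],[0.04,-0.0068,0.008],[0.04,-0.0068,0.008],[0.038,-0.0068,0.008],[0,0,0]],"turn":[0,0,0,0,0,0,0,0,0,0],"hand":[1,1,1,1,1,1,1,1,1,1]}' 40
python3 go.py .486 -.329 .15 .318 mould_round_center w1.png
```

```text
clock: 1.88
tcp_pos: [0.4928, -0.3288, 0.1658]
ee_rot: [0.988, 0.153, 0.001, 0.003]
contact_force: [-1.2, 1.0, -0.3]
gripper_width: 0.0855
t 1.88 tcp [ 0.4928 -0.3288  0.1658] phi 0.308 w 0.0855 F [-1.2  1.  -0.3] q6 2.12
dp [-0.0066 -0.0019  0.0157] turn -0.01 tilt z [ 0.002 -0.006 -1.   ]
mould_round_center 0.56 [ 0.4819 -0.3271  0.0281]
```

View pics/w1.png

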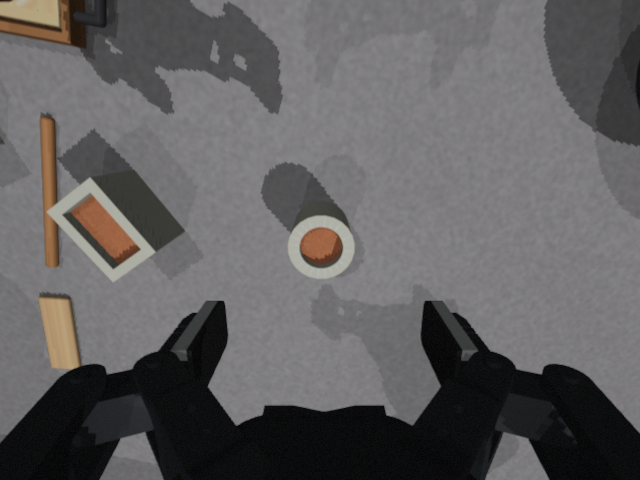

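The wrist view shows the round mould's top at (321,247) between the open fingers. The oblong's top corners are (90,178), (155,245), (113,281) and (49,214).

```bash
python3 - <<'E'
from h import *
z=dict(np.load('wrist.npz'))
for uv in [(321,247),(90,178),(155,245),(113,281),(49,214)]: print(ray('wrist',uv,.06,z,z).round(4))
E
```

```text
[ 0.4855 -0.3296  0.06  ]
[ 0.4855 -0.1523  0.06  ]
[ 0.4482 -0.2057  0.06  ]
[ 0.4076 -0.1784  0.06  ]
[ 0.4489 -0.1257  0.06  ]
```

```bash
python3 -m inch '{"dp":[[-0.0035,-0.001,0],[-0.0035,-0.001,0],[0,0,0.025],[0,0,0.025],[0,0,0.025],[0,0,0.02],[0,0,0]],"turn":[0,0,0,0,0,0,0],"hand":[1,1,1,1,1,1,1]}' 40
python3 go.py .4855 -.3293 .019 .308
```

```text
clock: 2.57
tcp_pos: [0.4753, -0.3399, 0.0733]
ee_rot: [0.989, 0.147, 0.001, 0.007]
contact_force: [-0.6, 0.8, -1.0]
gripper_width: 0.0856
t 2.57 tcp [ 0.4753 -0.3399  0.0733] phi 0.296 w 0.0856 F [-0.6  0.8 -1. ] q6 2.1
dp [ 0.0128 -0.008   0.0542] turn -0.012 tilt z [ 0.005 -0.014 -1.   ]
```

```bash
python3 -m inch '{"dp":[[0.008,-0.004,0],[0.007,-0.004,0],[0,0,0]],"turn":[0,0,0],"hand":[1,1,1]}' 40
python3 go.py .4855 -.3293 .019 .308
```

```text
clock: 2.82
tcp_pos: [0.4862, -0.3294, 0.0758]
ee_rot: [0.989, 0.145, 0.002, 0.008]
contact_force: [0.4, 0.3, 0.6]
gripper_width: 0.0855
t 2.82 tcp [ 0.4862 -0.3294  0.0758] phi 0.29 w 0.0855 F [0.4 0.3 0.6] q6 2.14
dp [-0.0007 -0.0011  0.0568] turn -0.018 tilt z [ 0.005 -0.015 -1.   ]
```

```bash
python3 -m inch '{"dp":[[0.001,-0.001,0.02],[0.002,-0.002,0.02],[0.002,-0.001,0.012],[0,0,0]],"turn":[0,0,0,0],"hand":[1,1,1,1]}' 40
python3 go.py .4855 -.3293 .019 .308
```

```text
clock: 3.15
tcp_pos: [0.4953, -0.3275, 0.0295]
ee_rot: [0.989, 0.145, 0.006, 0.012]
contact_force: [0.0, 0.2, -0.2]
gripper_width: 0.0853
t 3.15 tcp [ 0.4953 -0.3275  0.0295] phi 0.292 w 0.0853 F [ 0.   0.2 -0.2] q6 2.15
dp [-0.01   -0.0013  0.0104] turn -0.016 tilt z [ 0.015 -0.023 -1.   ]
```

```bash
python3 -m inch '{"dp":[[-0.005,-0.0007,0.005],[-0.004,0,0.004],[0,0,0],[0,0,0]],"turn":[0,0,0,0],"hand":[1,1,1,1]}' 40
python3 go.py .4855 -.3293 .019 .308
```

```text
clock: 3.48
tcp_pos: [0.4877, -0.3312, 0.0237]
ee_rot: [0.989, 0.146, 0.007, 0.014]
contact_force: [0.3, -0.7, 0.2]
gripper_width: 0.0854
t 3.48 tcp [ 0.4877 -0.3312  0.0237] phi 0.293 w 0.0854 F [ 0.3 -0.7  0.2] q6 2.13
dp [-0.0016 -0.0026  0.0046] turn -0.015 tilt z [ 0.018 -0.026 -0.999]
```

```bash
python3 -m inch '{"dp":[[0,-0.0025,0.003],[0,0,0],[0,0,0],[0,0,0],[0,0,0],[0,0,0]],"turn":[0,0,0,0,0,0],"hand":[0.5,0,-0.4,-1,-1,-1]}' 40
python3 go.py .4855 -.3293 .019 .308
```

```text
clock: 3.98
tcp_pos: [0.4875, -0.3294, 0.0226]
ee_rot: [0.989, 0.146, 0.008, 0.015]
contact_force: [-0.0, 0.6, -1.4]
gripper_width: 0.0513
t 3.98 tcp [ 0.4875 -0.3294  0.0226] phi 0.292 w 0.0513 F [-0.   0.6 -1.4] q6 2.14
dp [-0.0019 -0.0008  0.0036] turn -0.016 tilt z [ 0.02  -0.028 -0.999]
```

```bash
python3 -m inch '{"dp":[[0,0,-0.01],[0,0,-0.02],[0,0,-0.02],[0,0,-0.015],[0,0,0],[0,0,0],[0,0,0],[0,0,0],[0,0,0],[0,0,0]],"turn":[0,0,0,0,-0.12,-0.12,-0.12,-0.12,-0.12,-0.12],"hand":[-1,-1,-1,-1,-1,-1,-1,-1,-1,-1]}' 40
python3 -m inch '{"dp":[[0,0,0],[0,0,0],[0,0,0],[0,0,0],[0,0,0],[0,0,0]],"turn":[-0.12,-0.12,-0.12,-0.12,-0.12,0],"hand":[-1,-1,-1,-1,-1,-1]}' 40
python3 go.py .614 -.04 .095 1.70
```

```text
clock: 4.82
tcp_pos: [0.4862, -0.3272, 0.0961]
ee_rot: [0.869, 0.495, 0.002, 0.017]
contact_force: [-0.3, 0.4, -2.1]
gripper_width: 0.0513
clock: 5.32
tcp_pos: [0.4863, -0.3272, 0.1]
ee_rot: [0.672, 0.74, -0.004, 0.018]
contact_force: [-0.4, -1.3, -2.1]
gripper_width: 0.051
t 5.32 tcp [ 0.4863 -0.3272  0.1   ] phi 1.667 w 0.051 F [-0.4 -1.3 -2.1] q6 0.76
dp [ 0.2736  0.1547 -0.0006] turn -0.033 tilt z [ 0.022 -0.029 -0.999]
```

```bash
python3 -m inch '{"dp":[[0.02,0.011,0],[0.036,0.02,0],[0.036,0.02,0],[0.036,0.02,0],[0.036,0.02,0],[0.036,0.02,0],[0.036,0.02,0],[0.02,0.011,0],[0,0,0]],"turn":[-0.03,0,0,0,0,0,0,0,0],"hand":[-1,-1,-1,-1,-1,-1,-1,-1,-1]}' 40
python3 go.py .614 -.04 .095 1.70 nest_round w2.png
```

```text
clock: 6.07
tcp_pos: [0.6044, -0.0515, 0.0985]
ee_rot: [0.678, 0.735, -0.003, 0.021]
contact_force: [0.1, -0.5, -2.1]
gripper_width: 0.0514
t 6.07 tcp [ 0.6044 -0.0515  0.0985] phi 1.652 w 0.0514 F [ 0.1 -0.5 -2.1] q6 1.3
dp [0.0108 0.0104 0.0034] turn -0.048 tilt z [ 0.027 -0.033 -0.999]
nest_round 0.84 [ 6.149e-01 -4.340e-02 -6.000e-04]
```

View pics/w2.png

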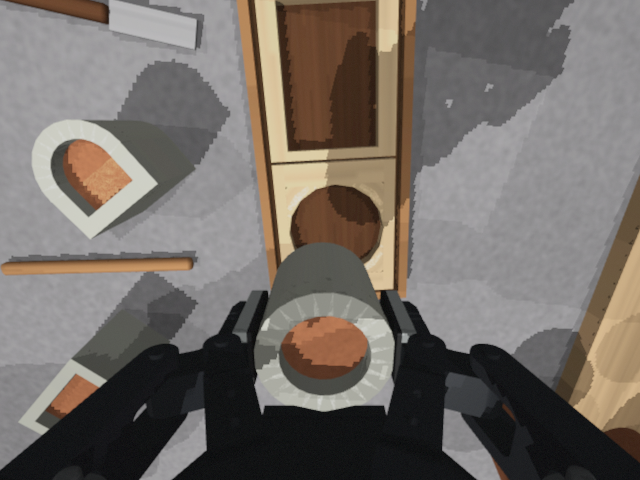

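The wrist view shows the round mould held, with its nest ahead. Pocket edges are at (291,226) and (381,226), the nest divider runs (272,163)–(397,157), and the D's flat corners are (93,237) and (157,184).

```bash
python3 - <<'E'
from h import *
z=dict(np.load('wrist.npz'))
for uv in [(291,226),(381,226),(336,184),(272,163),(397,157),(286,150),(376,147)]: print(uv,ray('wrist',uv,.018,z,z).round(4))
for uv in [(93,237),(157,184)]: print(uv,ray('wrist',uv,.06,z,z).round(4))
print('mould top',ray('wrist',(324,350),.1,z,z),Ro.from_quat(z['ee_rot']).as_matrix()[:,2])
E
```

```text
(291, 226) [ 0.5827 -0.0393  0.018 ]
(381, 226) [ 0.6447 -0.0348  0.018 ]
(336, 184) [ 0.6109 -0.0081  0.018 ]
(272, 163) [0.5685 0.0022 0.018 ]
(397, 157) [0.6487 0.0123 0.018 ]
(286, 150) [0.5771 0.011  0.018 ]
(376, 147) [0.6342 0.0174 0.018 ]
(93, 237) [ 0.4759 -0.0407  0.06  ]
(157, 184) [ 0.5133 -0.0082  0.06  ]
mould top [ 0.60648786 -0.07698958  0.1       ] [ 0.0269311  -0.0325557  -0.99910702]
```

```bash
python3 -m inch '{"dp":[[0.006,0.006,0],[0.005,0.005,0.01],[0,0,0.015],[0,0,0.015],[0,0,0]],"turn":[-0.03,-0.02,0,0,0],"hand":[-1,-1,-1,-1,-1]}' 40
python3 go.py .615 -.039 .0306 1.70
```

```text
clock: 6.58
tcp_pos: [0.6154, -0.0479, 0.057]
ee_rot: [0.661, 0.75, -0.004, 0.022]
contact_force: [-1.4, -0.4, -2.3]
gripper_width: 0.0512
t 6.58 tcp [ 0.6154 -0.0479  0.057 ] phi 1.697 w 0.0512 F [-1.4 -0.4 -2.3] q6 1.26
dp [0.0099 0.0001 0.026 ] turn -0.003 tilt z [ 0.028 -0.035 -0.999]
```

```bash
python3 -m inch '{"dp":[[0.006,0,0],[0.005,0,0.005],[0,0,0.005],[0,0,0]],"turn":[0,0,0,0],"hand":[-1,-1,-1,-1]}' 40
python3 go.py .615 -.039 .0306 1.70
```

```text
clock: 6.92
tcp_pos: [0.6141, -0.0381, 0.0457]
ee_rot: [0.662, 0.749, -0.004, 0.022]
contact_force: [-1.1, 0.0, -2.3]
gripper_width: 0.0513
t 6.92 tcp [ 0.6141 -0.0381  0.0457] phi 1.694 w 0.0513 F [-1.1  0.  -2.3] q6 1.28
dp [-0.0005  0.0005  0.0152] turn -0.006 tilt z [ 0.027 -0.035 -0.999]
```

```bash
python3 -m inch '{"dp":[[0.001,0,0.006],[0.001,0,0.006],[0,0,0.003],[0,0,0]],"turn":[0,0,0,0],"hand":[-1,-1,-1,-1]}' 40
python3 go.py .615 -.039 .0306 1.70
```

```text
clock: 7.25
tcp_pos: [0.6155, -0.0371, 0.0311]
ee_rot: [0.662, 0.749, -0.004, 0.023]
contact_force: [-2.7, -0.7, 7.9]
gripper_width: 0.0513
t 7.25 tcp [ 0.6155 -0.0371  0.0311] phi 1.694 w 0.0513 F [-2.7 -0.7  7.9] q6 1.28
dp [-0.0018 -0.0008  0.0005] turn -0.006 tilt z [ 0.03  -0.037 -0.999]
```

```bash
python3 -m inch '{"dp":[[0,0,0],[0,0,0],[0,0,0],[0,0,0],[0,0,0],[0,0,-0.01],[0,0,-0.03],[0,0,-0.04],[0,0,-0.03],[0,0,0]],"turn":[0,0,0,0,0,0,0,0,0,0],"hand":[-0.2,0.3,1,1,1,1,1,1,1,1]}' 40
python3 go.py .4468 -.165 .15 .92
```

```text
clock: 8.08
tcp_pos: [0.6107, -0.0328, 0.1457]
ee_rot: [0.662, 0.749, -0.005, 0.022]
contact_force: [1.7, 0.3, 0.0]
gripper_width: 0.0856
t 8.08 tcp [ 0.6107 -0.0328  0.1457] phi 1.694 w 0.0856 F [1.7 0.3 0. ] q6 1.29
dp [-0.1112 -0.1789 -0.0038] turn 0.774 tilt z [ 0.027 -0.037 -0.999]
```

```bash
python3 -m inch '{"dp":[[-0.0185,-0.03,0],[-0.0185,-0.03,0],[-0.0185,-0.03,0],[-0.0185,-0.03,0],[-0.0185,-0.03,0],[-0.0185,-0.03,0],[0,0,0]],"turn":[0,0,0,0,0,0,0],"hand":[1,1,1,1,1,1,1]}' 40
python3 -m inch '{"dp":[[0,0,0],[0,0,0],[0,0,0],[0,0,0],[0,0,0],[0,0,0],[0,0,0]],"turn":[0.12,0.12,0.12,0.12,0.12,0.12,0],"hand":[1,1,1,1,1,1,1]}' 40
python3 go.py .4468 -.165 .12 .926 mould_oblong_center w3.png
```

```text
clock: 8.67
tcp_pos: [0.4437, -0.1687, 0.151]
ee_rot: [0.66, 0.751, -0.002, 0.028]
contact_force: [0.6, -0.6, -0.1]
gripper_width: 0.0856
clock: 9.25
tcp_pos: [0.4425, -0.171, 0.1545]
ee_rot: [0.89, 0.456, 0.009, 0.029]
contact_force: [0.8, -0.2, -0.4]
gripper_width: 0.0856
t 9.25 tcp [ 0.4425 -0.171   0.1545] phi 0.946 w 0.0856 F [ 0.8 -0.2 -0.4] q6 1.68
dp [ 0.0077 -0.0021  0.0344] turn 0.02 tilt z [ 0.043 -0.043 -0.998]
mould_oblong_center 0.71 [ 0.4474 -0.169   0.0288]
```

View pics/w3.png

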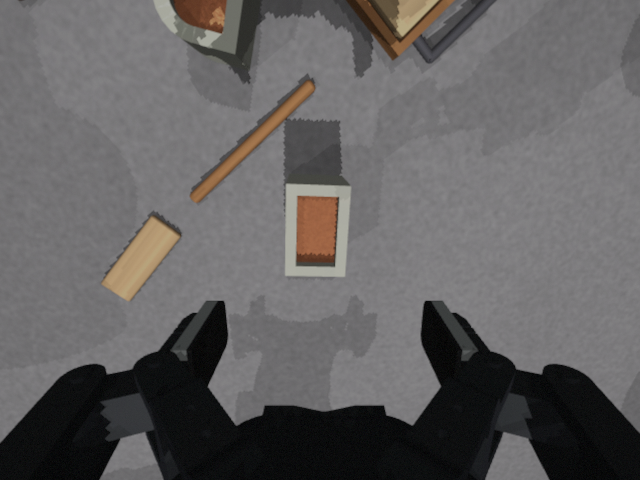

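The oblong mould's top has corners (286,184), (350,185), (346,277) and (286,276), lined up with the jaws. The tool tilt is creeping up (0.06 rad), so I'll keep watching it.

```bash
python3 - <<'E'
from h import *
z=dict(np.load('wrist.npz'))
P=np.array([ray('wrist',uv,.06,z,z) for uv in [(286,184),(350,185),(346,277),(286,276)]]);c=P.mean(0)
print(P.round(4),c.round(4)); R=Ro.from_quat(z['ee_rot']);t=R.inv()
for h in(.03,.06): print(h,t.apply(np.array([c[0],c[1],h])-z['tcp_pos']).round(4))
d=P[0]+P[1]-P[2]-P[3];print('yaw',np.arctan2(-d[0],d[1]))
E
python3 go.py .447 -.1655 .024 .926; python3 -c "from h import *;print(np.round(r.get_state()['joint_positions'],3))"
```

```text
[[ 0.4506 -0.1241  0.06  ]
 [ 0.4866 -0.1515  0.06  ]
 [ 0.4439 -0.2084  0.06  ]
 [ 0.4076 -0.1797  0.06  ]] [ 0.4472 -0.1659  0.06  ]
0.03 [ 0.0081 -0.0066  0.1243]
0.06 [ 0.0078 -0.0048  0.0943]
yaw -0.6512385907440682
t 9.35 tcp [ 0.4425 -0.171   0.1544] phi 0.956 w 0.0855 F [0.3 0.2 0.4] q6 1.67
dp [ 0.0084 -0.0073  0.1302] turn 0.03 tilt z [ 0.043 -0.043 -0.998]
[-0.512  0.214 -0.476  0.823 -0.016  1.673]
```

```bash
python3 -m inch '{"dp":[[0.005,-0.003,0],[0.005,-0.003,0.02],[0.002,-0.001,0.025],[0,0,0.025],[0,0,0]],"turn":[0.03,0,0,0,0],"hand":[1,1,1,1,1]}' 40
python3 go.py .447 -.1658 .024 .92
```

```text
clock: 9.77
tcp_pos: [0.4496, -0.1606, 0.0845]
ee_rot: [0.889, 0.456, 0.011, 0.032]
contact_force: [-1.4, 0.1, -0.6]
gripper_width: 0.0854
t 9.77 tcp [ 0.4496 -0.1606  0.0845] phi 0.947 w 0.0854 F [-1.4  0.1 -0.6] q6 1.71
dp [-0.0052 -0.0031  0.0604] turn 0.027 tilt z [ 0.049 -0.046 -0.998]
```

```bash
python3 -m inch '{"dp":[[-0.005,-0.003,0],[0,-0.001,0.02],[0,0,0.02],[0,0,0.015],[0,0,0]],"turn":[0.025,0,0,0,0],"hand":[1,1,1,1,1]}' 40
python3 go.py .447 -.1658 .024 .92
```

```text
clock: 10.18
tcp_pos: [0.4475, -0.1668, 0.0329]
ee_rot: [0.894, 0.447, 0.013, 0.033]
contact_force: [-0.7, 0.7, 0.3]
gripper_width: 0.0853
t 10.18 tcp [ 0.4475 -0.1668  0.0329] phi 0.928 w 0.0853 F [-0.7  0.7  0.3] q6 1.71
dp [ 0.0006 -0.0016  0.0088] turn 0.008 tilt z [ 0.053 -0.048 -0.997]
```

```bash
python3 -m inch '{"dp":[[0,-0.001,0.006],[0,0,0.003],[0,0,0],[0,0,0],[0,0,0],[0,0,0],[0,0,0]],"turn":[0,0,0,0,0,0,0],"hand":[1,0.5,0,-0.4,-1,-1,-1]}' 40
python3 go.py .447 -.1658 .024 .92
```

```text
clock: 10.77
tcp_pos: [0.4486, -0.168, 0.0291]
ee_rot: [0.893, 0.448, 0.014, 0.035]
contact_force: [-0.6, -0.9, -3.0]
gripper_width: 0.0461
t 10.77 tcp [ 0.4486 -0.168   0.0291] phi 0.929 w 0.0461 F [-0.6 -0.9 -3. ] q6 1.71
dp [ 0.0008 -0.0029  0.0048] turn 0.009 tilt z [ 0.057 -0.051 -0.997]
```

```bash
python3 -m inch '{"dp":[[0,0,-0.01],[0,0,-0.02],[0,0,-0.025],[0,0,-0.015],[0,0,0],[0,0,0],[0,0,0]],"turn":[0,0,0,0,0,-0.12,-0.12],"hand":[-1,-1,-1,-1,-1,-1,-1]}' 50
python3 -m inch '{"dp":[[0,0,0],[0,0,0],[0,0,0],[0,0,0],[0,0,0]],"turn":[-0.12,-0.12,-0.12,-0.12,0],"hand":[-1,-1,-1,-1,-1]}'
python3 go.py .602 .055 .10 1.70
```

```text
clock: 11.35
tcp_pos: [0.4439, -0.1639, 0.1013]
ee_rot: [0.832, 0.553, 0.009, 0.036]
contact_force: [0.9, -1.1, -2.3]
gripper_width: 0.0463
clock: 11.77
tcp_pos: [0.4428, -0.1633, 0.0974]
ee_rot: [0.667, 0.744, -0.0, 0.036]
contact_force: [0.4, -0.9, -3.0]
gripper_width: 0.0458
t 11.77 tcp [ 0.4428 -0.1633  0.0974] phi 1.678 w 0.0458 F [ 0.4 -0.9 -3. ] q6 0.97
dp [ 0.1995  0.1822 -0.0047] turn -0.022 tilt z [ 0.054 -0.049 -0.997]
```

```bash
python3 -m inch '{"dp":[[0.015,0.014,-0.01],[0.028,0.026,-0.005],[0.028,0.026,-0.005],[0.028,0.026,0],[0.028,0.026,0],[0.028,0.026,0],[0.028,0.026,0],[0.015,0.013,0],[0,0,0]],"turn":[-0.02,0,0,0,0,0,0,0,0],"hand":[-1,-1,-1,-1,-1,-1,-1,-1,-1]}'
python3 go.py .602 .055 .037 1.70 nest_oblong
```

```text
clock: 12.52
tcp_pos: [0.6068, 0.0649, 0.1082]
ee_rot: [0.676, 0.736, -0.001, 0.035]
contact_force: [-0.1, 0.2, -3.4]
gripper_width: 0.0461
t 12.52 tcp [0.6068 0.0649 0.1082] phi 1.654 w 0.0461 F [-0.1  0.2 -3.4] q6 1.5
dp [-0.0057 -0.0089  0.0712] turn -0.046 tilt z [ 0.05  -0.048 -0.998]
```

```bash
python3 -m inch '{"dp":[[-0.004,-0.004,0],[-0.003,-0.004,0.01],[0,0,0.015],[0,0,0.02],[0,0,0]],"turn":[-0.03,-0.01,0,0,0],"hand":[-1,-1,-1,-1,-1]}'
python3 go.py .602 .055 .037 1.70 nest_oblong
```

```text
clock: 13.03
tcp_pos: [0.5949, 0.0462, 0.0607]
ee_rot: [0.667, 0.745, -0.005, 0.034]
contact_force: [-2.1, -0.3, -3.6]
gripper_width: 0.0463
t 13.03 tcp [0.5949 0.0462 0.0607] phi 1.68 w 0.0463 F [-2.1 -0.3 -3.6] q6 1.44
dp [0.0093 0.0071 0.0235] turn -0.02 tilt z [ 0.044 -0.052 -0.998]
```

```bash
python3 -m inch '{"dp":[[0.005,0.004,0],[0.005,0.003,0],[0,0,0.003],[0,0,0]],"turn":[-0.02,0,0,0],"hand":[-1,-1,-1,-1]}'
python3 go.py .602 .055 .037 1.70 nest_oblong w4.png
```

```text
clock: 13.47
tcp_pos: [0.6054, 0.0572, 0.0643]
ee_rot: [0.659, 0.751, -0.002, 0.037]
contact_force: [-0.7, 0.6, -3.1]
gripper_width: 0.0461
t 13.47 tcp [0.6054 0.0572 0.0643] phi 1.7 w 0.0461 F [-0.7  0.6 -3.1] q6 1.44
dp [-0.0002 -0.0049  0.0271] turn -0.0 tilt z [ 0.053 -0.052 -0.997]
```

View pics/w4.png

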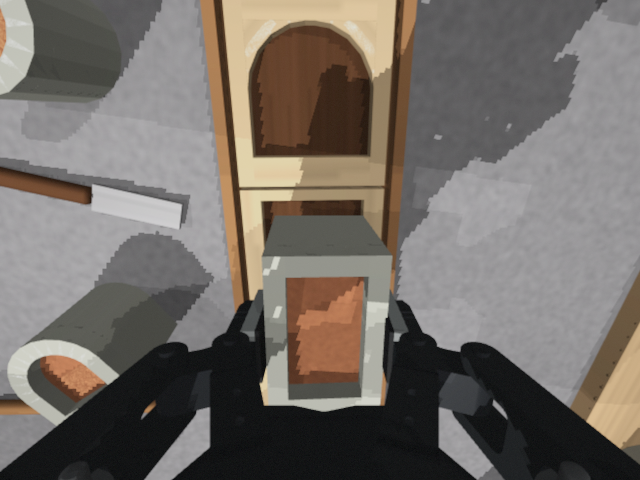

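The oblong is held above its pocket and sits about 5 mm to the right (+tool y). The D nest shows its flat wall at (253,155)–(370,155) and its apex at (310,21).

```bash
python3 - <<'E'
from h import *
z=dict(np.load('wrist.npz'))
for uv in [(253,155),(370,155),(310,21),(239,188),(386,187),(262,200),(363,200)]: print(uv,ray('wrist',uv,.018,z,z).round(4))
zb=z['tcp_pos'][2]-.029
for uv in [(272,217),(376,217)]: print('mould bottom',ray('wrist',uv,zb,z,z).round(4))
E
python3 -m inch '{"dp":[[0,-0.004,0.003],[0,-0.003,0.005],[0,0,0.005],[0,0,0]],"turn":[0,0,0,0],"hand":[-1,-1,-1,-1]}'
python3 go.py .602 .055 .037 1.70
```

```text
(253, 155) [0.5617 0.1158 0.018 ]
(370, 155) [0.624  0.1236 0.018 ]
(310, 21) [0.5846 0.1808 0.018 ]
(239, 188) [0.5551 0.0971 0.018 ]
(386, 187) [0.6361 0.1075 0.018 ]
(262, 200) [0.568  0.0918 0.018 ]
(363, 200) [0.6245 0.0986 0.018 ]
mould bottom [0.5756 0.088  0.0353]
mould bottom [0.6295 0.0943 0.0353]
clock: 13.9
tcp_pos: [0.5984, 0.0555, 0.0504]
ee_rot: [0.659, 0.751, -0.002, 0.037]
contact_force: [0.3, -0.0, -2.9]
gripper_width: 0.0461
t 13.9 tcp [0.5984 0.0555 0.0504] phi 1.7 w 0.0461 F [ 0.3 -0.  -2.9] q6 1.44
dp [-0.0002  0.0028  0.0135] turn -0.0 tilt z [ 0.054 -0.052 -0.997]
```

```bash
python3 -m inch '{"dp":[[0,0.002,0.003],[0,0.001,0.005],[0,0,0.004],[0,0,0]],"turn":[0,0,0,0],"hand":[-1,-1,-1,-1]}'
python3 go.py .601 .0555 .037 1.70
```

```text
clock: 14.23
tcp_pos: [0.6027, 0.0545, 0.0374]
ee_rot: [0.659, 0.751, -0.002, 0.038]
contact_force: [-3.4, -1.4, 5.1]
gripper_width: 0.0459
t 14.23 tcp [0.6027 0.0545 0.0374] phi 1.699 w 0.0459 F [-3.4 -1.4  5.1] q6 1.44
dp [ 0.0013 -0.0016  0.0003] turn -0.001 tilt z [ 0.054 -0.053 -0.997]
```

```bash
python3 -m inch '{"dp":[[0,0,0],[0,0,0],[0,0,0],[0,0,0],[0,0,0],[0,0,-0.01],[0,0,-0.03],[0,0,-0.04],[0,0,-0.03],[0,0,0]],"turn":[0,0,0,0,0,0,0,0,0,0],"hand":[-0.2,0.3,1,1,1,1,1,1,1,1]}'
python3 go.py .483 -.011 .15 2.28
```

```text
clock: 15.07
tcp_pos: [0.5957, 0.0605, 0.1518]
ee_rot: [0.659, 0.751, -0.003, 0.037]
contact_force: [2.2, -0.2, -0.3]
gripper_width: 0.0854
t 15.07 tcp [0.5957 0.0605 0.1518] phi 1.699 w 0.0854 F [ 2.2 -0.2 -0.3] q6 1.45
dp [-0.0563 -0.121  -0.0002] turn -0.581 tilt z [ 0.051 -0.053 -0.997]
```

```bash
python3 -m inch '{"dp":[[-0.012,-0.026,0],[-0.014,-0.03,0],[-0.014,-0.03,0],[-0.014,-0.03,0],[0,0,0],[0,0,0],[0,0,0],[0,0,0],[0,0,0],[0,0,0]],"turn":[0,0,0,0,-0.12,-0.12,-0.12,-0.12,-0.1,0],"hand":[1,1,1,1,1,1,1,1,1,1]}'
python3 go.py .483 -.011 .13 2.28 mould_dee_center w5.png
```

```text
clock: 15.9
tcp_pos: [0.4845, -0.0101, 0.1568]
ee_rot: [0.405, 0.913, -0.012, 0.04]
contact_force: [-0.6, -0.6, -0.2]
gripper_width: 0.0853
t 15.9 tcp [ 0.4845 -0.0101  0.1568] phi 2.307 w 0.0853 F [-0.6 -0.6 -0.2] q6 0.69
dp [ 0.0026 -0.002   0.0266] turn 0.027 tilt z [ 0.064 -0.054 -0.996]
mould_dee_center 0.58 [ 0.4768 -0.0088  0.0323]
```

View pics/w5.png

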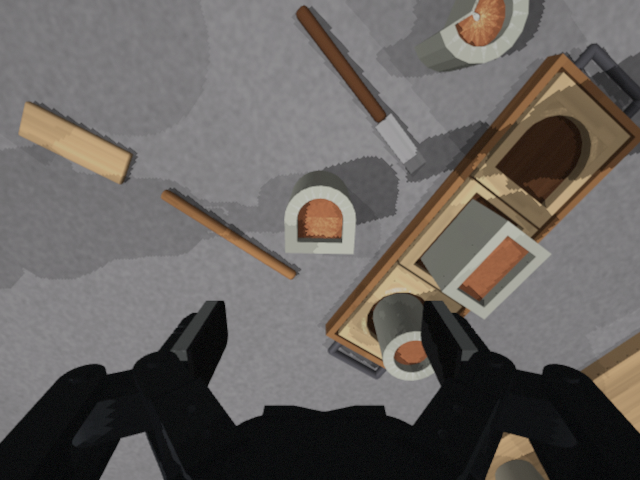

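All fine here: the round and oblong moulds stand in their nests. The D mould has flat corners (286,254) and (355,254) and its apex at (320,184), in line with the tool.

```bash
python3 - <<'E'
from h import *
z=dict(np.load('wrist.npz'))
a,b,c=[ray('wrist',uv,.06,z,z) for uv in [(286,254),(355,254),(320,184)]]
m=(a+b)/2; y=(c-m)/np.linalg.norm(c-m); print(a.round(4),b.round(4),c.round(4),np.linalg.norm(a-b),np.linalg.norm(c-m),'yaw',np.arctan2(-y[0],y[1]),np.arctan2((b-a)[1],(b-a)[0]),'centre',(m+c)/2,'grasp',m+.017*y)
E
python3 -m inch '{"dp":[[0.001,-0.001,0.01],[0,0,0.02],[0,0,0.02],[0,0,0]],"turn":[0.02,0,0,0],"hand":[1,1,1,1]}'
python3 go.py .483 -.011 .024 2.28
```

```text
[ 0.4763 -0.0425  0.06  ] [ 0.5155 -0.0073  0.06  ] [0.4594 0.0151 0.06  ] 0.05276472557236863 0.05413860453729211 yaw 0.7401241310883268 0.7314348242799102 centre [ 0.47763477 -0.00493649  0.06      ] grasp [ 0.48442531 -0.01237151  0.06      ]
clock: 16.33
tcp_pos: [0.4883, -0.0127, 0.1072]
ee_rot: [0.425, 0.904, -0.01, 0.043]
contact_force: [-2.1, 0.0, -0.6]
gripper_width: 0.0851
t 16.33 tcp [ 0.4883 -0.0127  0.1072] phi 2.263 w 0.0851 F [-2.1  0.  -0.6] q6 0.73
dp [ 0.0118 -0.0045  0.0824] turn -0.017 tilt z [ 0.069 -0.054 -0.996]
```

```bash
python3 -m inch '{"dp":[[0.003,-0.002,0],[0.003,-0.002,0.015],[0.003,0,0.02],[0.001,0,0.02],[0,0,0]],"turn":[-0.03,0,0,0,0],"hand":[1,1,1,1,1]}'
python3 go.py .484 -.012 .024 2.30
```

```text
clock: 16.75
tcp_pos: [0.4842, -0.0106, 0.0535]
ee_rot: [0.416, 0.908, -0.01, 0.044]
contact_force: [-0.6, -0.9, 0.1]
gripper_width: 0.0858
t 16.75 tcp [ 0.4842 -0.0106  0.0535] phi 2.281 w 0.0858 F [-0.6 -0.9  0.1] q6 0.71
dp [ 0.0017 -0.0017  0.0294] turn -0.019 tilt z [ 0.072 -0.055 -0.996]
```

```bash
python3 -m inch '{"dp":[[0.001,-0.001,0.01],[0,-0.001,0.01],[0,0,0.006],[0,0,0]],"turn":[-0.02,0,0,0],"hand":[1,1,1,1]}'
python3 go.py .484 -.012 .024 2.30
```

```text
clock: 17.08
tcp_pos: [0.4859, -0.0127, 0.0299]
ee_rot: [0.41, 0.911, -0.01, 0.045]
contact_force: [-1.1, 0.3, -0.3]
gripper_width: 0.0854
t 17.08 tcp [ 0.4859 -0.0127  0.0299] phi 2.295 w 0.0854 F [-1.1  0.3 -0.3] q6 0.7
dp [ 0.0023 -0.0011  0.0057] turn -0.005 tilt z [ 0.074 -0.055 -0.996]
```

```bash
python3 -m inch '{"dp":[[0.002,-0.001,0.003],[0,0,0],[0,0,0],[0,0,0],[0,0,0],[0,0,0],[0,0,0]],"turn":[0,0,0,0,0,0,0],"hand":[1,0.5,0,-0.4,-1,-1,-1]}'
python3 go.py .484 -.012 .024 2.30
```

```text
clock: 17.67
tcp_pos: [0.4855, -0.0122, 0.0291]
ee_rot: [0.411, 0.91, -0.009, 0.047]
contact_force: [0.5, 0.9, -1.6]
gripper_width: 0.0514
t 17.67 tcp [ 0.4855 -0.0122  0.0291] phi 2.292 w 0.0514 F [ 0.5  0.9 -1.6] q6 0.7
dp [ 0.0016 -0.0011  0.005 ] turn -0.008 tilt z [ 0.077 -0.055 -0.995]
```

```bash
python3 -m inch '{"dp":[[0,0,-0.01],[0,0,-0.025],[0,0,-0.03],[0,0,-0.025],[0,0,0],[0,0,0],[0,0,0],[0,0,0],[0,0,0],[0,0,0]],"turn":[0,0,0,0,0.12,0.12,0.12,0.12,0.1,0],"hand":[-1,-1,-1,-1,-1,-1,-1,-1,-1,-1]}'
python3 go.py .5904 .1394 .12 1.70
```

```text
clock: 18.5
tcp_pos: [0.4767, -0.0065, 0.123]
ee_rot: [0.664, 0.746, 0.004, 0.046]
contact_force: [-0.1, 0.3, -2.5]
gripper_width: 0.0511
t 18.5 tcp [ 0.4767 -0.0065  0.123 ] phi 1.685 w 0.0511 F [-0.1  0.3 -2.5] q6 1.32
dp [0.1319 0.1297 0.0035] turn -0.015 tilt z [ 0.075 -0.055 -0.996]
```

```bash
python3 -m inch '{"dp":[[0.016,0.016,0],[0.029,0.028,0],[0.029,0.028,0],[0.029,0.028,0],[0.014,0.014,0],[0,0,0]],"turn":[-0.01,0,0,0,0,0],"hand":[-1,-1,-1,-1,-1,-1]}'
python3 go.py .5904 .1394 .0371 1.70
```

```text
clock: 19.0
tcp_pos: [0.577, 0.1291, 0.1219]
ee_rot: [0.654, 0.755, 0.003, 0.046]
contact_force: [-1.4, -0.9, -1.6]
gripper_width: 0.0513
t 19.0 tcp [0.577  0.1291 0.1219] phi 1.712 w 0.0513 F [-1.4 -0.9 -1.6] q6 1.56
dp [0.0138 0.0092 0.0849] turn 0.012 tilt z [ 0.073 -0.055 -0.996]
```

```bash
python3 -m inch '{"dp":[[0.004,0.005,0],[0.004,0.005,0.01],[0.002,0,0.02],[0,0,0.02],[0,0,0]],"turn":[0.01,0,0,0,0],"hand":[-1,-1,-1,-1,-1]}'
python3 go.py .5904 .1394 .0371 1.70
```

```text
clock: 19.42
tcp_pos: [0.5898, 0.1382, 0.0688]
ee_rot: [0.654, 0.755, 0.003, 0.046]
contact_force: [-0.6, -0.5, -0.5]
gripper_width: 0.0514
t 19.42 tcp [0.5898 0.1382 0.0688] phi 1.711 w 0.0514 F [-0.6 -0.5 -0.5] q6 1.57
dp [ 0.0032 -0.0013  0.0315] turn 0.011 tilt z [ 0.073 -0.055 -0.996]
```

```bash
python3 -m inch '{"dp":[[0.001,-0.001,0.005],[0,0,0.007],[0,0,0.004],[0,0,0]],"turn":[0,0,0,0],"hand":[-1,-1,-1,-1]}'
python3 go.py .5904 .1394 .0371 1.70 nest_dee w6.png
```

```text
clock: 19.75
tcp_pos: [0.5889, 0.1363, 0.0516]
ee_rot: [0.655, 0.755, 0.002, 0.045]
contact_force: [-0.4, -0.1, -2.1]
gripper_width: 0.0511
t 19.75 tcp [0.5889 0.1363 0.0516] phi 1.71 w 0.0511 F [-0.4 -0.1 -2.1] q6 1.57
dp [0.0038 0.001  0.0144] turn 0.01 tilt z [ 0.071 -0.056 -0.996]
```

View pics/w6.png

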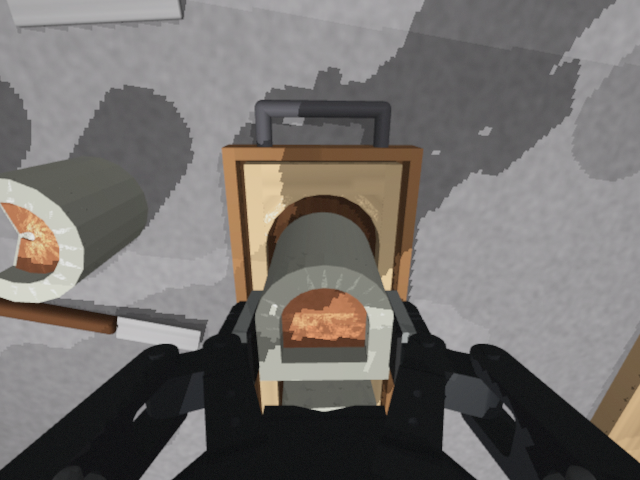

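The D is centred sideways over its pocket, and its bottom apex (322,213) sits just short of the pocket apex (322,196). That agrees with the 3–4 mm forward move still to make.

```bash
python3 -m inch '{"dp":[[0.003,0.001,0.003],[0.002,0,0.005],[0,0,0.005],[0,0,0]],"turn":[0.01,0,0,0],"hand":[-1,-1,-1,-1]}'
python3 go.py .5904 .1394 .0371 1.70
```

```text
clock: 20.18
tcp_pos: [0.5923, 0.1417, 0.04]
ee_rot: [0.659, 0.751, 0.004, 0.047]
contact_force: [-0.8, -0.5, -1.8]
gripper_width: 0.0509
t 20.18 tcp [0.5923 0.1417 0.04  ] phi 1.699 w 0.0509 F [-0.8 -0.5 -1.8] q6 1.59
dp [-0.0018 -0.0024  0.0029] turn -0.001 tilt z [ 0.076 -0.055 -0.996]
```

```bash
python3 -m inch '{"dp":[[-0.001,-0.001,0.002],[0,0,0.002],[0,0,0.001]],"turn":[0,0,0],"hand":[-1,-1,-1]}'
python3 go.py .5904 .1394 .0371 1.70
```

```text
clock: 20.43
tcp_pos: [0.5921, 0.141, 0.0379]
ee_rot: [0.658, 0.751, 0.005, 0.047]
contact_force: [-6.0, -1.5, 10.6]
gripper_width: 0.0514
t 20.43 tcp [0.5921 0.141  0.0379] phi 1.7 w 0.0514 F [-6.  -1.5 10.6] q6 1.59
dp [-0.0013 -0.002   0.0007] turn 0.0 tilt z [ 0.078 -0.054 -0.995]
```

On the floor. Release, rise, and back away for a final look.

```bash
python3 -m inch '{"dp":[[0,0,0],[0,0,0],[0,0,0],[0,0,0],[0,0,0],[0,0,-0.01],[0,0,-0.03],[0,0,-0.04],[0,0,-0.04],[0,0,-0.03]],"turn":[0,0,0,0,0,0,0,0,0,0],"hand":[-0.2,0.3,1,1,1,1,1,1,1,1]}'
python3 -m inch '{"dp":[[-0.03,-0.03,-0.01],[-0.03,-0.03,-0.01],[-0.03,-0.03,-0.01],[-0.03,-0.03,-0.01],[-0.03,0,0],[-0.03,0,0],[-0.02,0,0],[0,0,0],[0,0,0]],"turn":[0,0,0,0,0,0,0,0,0],"hand":[1,1,1,1,1,1,1,1,1]}'
python3 - <<'E'
from h import *
from go import rem
rem(0,0,0)
ns="mould_round_center mould_oblong_center mould_dee_center chipped_round_center chipped_oblong_center nest_round nest_oblong nest_dee".split()
for c in ['top','side']:
    im=optics.get_image(c); cv2.imwrite(f'pics/{c}1.png',im['frame']); np.savez(c+'.npz',**im)
    for n in ns:
        for d in optics.mark_of(n,c)[:4]:
            if d['confidence']>.3: print(c,n,round(d['confidence'],2),world(c,d['position'],im).round(3))
s=r.get_state();im=optics.get_image('wrist'); cv2.imwrite('pics/w7.png',im['frame'])
f=cv2.imread('pics/top1.png')[60:360,60:560]; g=cv2.imread('pics/side1.png')[120:420,100:500]
cv2.imwrite('pics/top1c.png',cv2.resize(f,(800,480),interpolation=cv2.INTER_CUBIC)); cv2.imwrite('pics/side1c.png',cv2.resize(g,(800,600),interpolation=cv2.INTER_CUBIC))
E
```

```text
clock: 21.27
tcp_pos: [0.5752, 0.1479, 0.1877]
ee_rot: [0.659, 0.751, -0.0, 0.043]
contact_force: [1.8, 0.7, 0.7]
gripper_width: 0.0856
clock: 22.02
tcp_pos: [0.4844, -0.0636, 0.2491]
ee_rot: [0.657, 0.752, 0.008, 0.053]
contact_force: [0.4, 1.0, 0.3]
gripper_width: 0.0857
t 22.02 tcp [ 0.4844 -0.0636  0.2491] phi 1.702 w 0.0857 F [0.4 1.  0.3] q6 1.18
dp [ 0.1435 -0.4898  0.2005] turn None tilt z [ 0.09  -0.057 -0.994]
top mould_round_center 0.54 [ 0.615 -0.044  0.037]
top mould_dee_center 0.75 [0.59  0.147 0.037]
top chipped_round_center 0.96 [0.369 0.248 0.032]
top chipped_round_center 0.95 [0.383 0.156 0.028]
top chipped_round_center 0.73 [0.466 0.158 0.031]
top chipped_round_center 0.65 [0.294 0.206 0.027]
top chipped_oblong_center 0.85 [0.446 0.353 0.027]
top nest_round 0.92 [ 0.609 -0.041  0.005]
top nest_oblong 0.97 [0.601 0.059 0.005]
top nest_dee 0.89 [0.591 0.153 0.   ]
side mould_round_center 0.75 [ 0.622 -0.038  0.044]
side mould_round_center 0.75 [ 0.617 -0.046  0.   ]
side mould_round_center 0.47 [0.454 0.352 0.027]
side mould_oblong_center 0.88 [0.604 0.054 0.037]
side mould_oblong_center 0.38 [0.454 0.351 0.028]
side mould_oblong_center 0.38 [ 0.6    0.055 -0.002]
side mould_dee_center 0.93 [0.586 0.153 0.04 ]
side chipped_round_center 0.78 [0.302 0.202 0.032]
side chipped_round_center 0.73 [0.384 0.156 0.029]
side chipped_round_center 0.66 [0.464 0.154 0.028]
side chipped_round_center 0.57 [0.37  0.25  0.032]
side chipped_oblong_center 0.9 [0.455 0.356 0.03 ]
side chipped_oblong_center 0.32 [0.603 0.056 0.003]
side nest_round 0.77 [ 0.619 -0.044 -0.001]
side nest_oblong 0.47 [0.602 0.055 0.004]
side nest_dee 0.63 [0.59  0.153 0.003]
```

View pics/top1c.png

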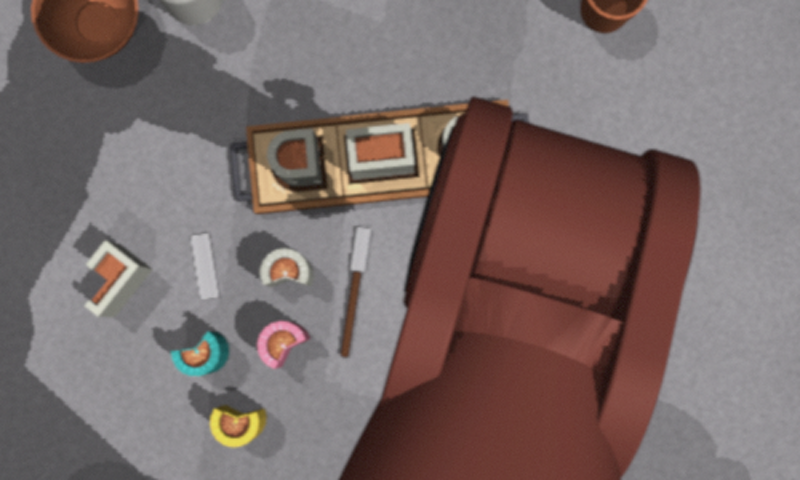

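View pics/side1c.png

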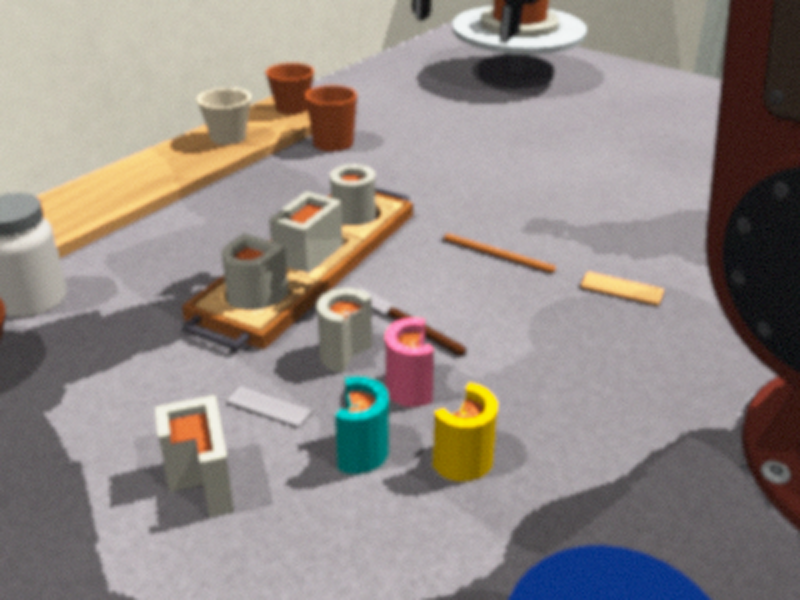

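The pictures show all three moulds standing down in their nests, the D flat to flat, and both rejects where they started. The hand is clear and still, so I'm handing in.

```bash
python3 -c "from plant import order; print(order.sign_off())"
```

```text
the job is handed in; nothing more can be done
None
```

I set the round, oblong and D moulds down in their own nests, released them and handed the job in at about 22 s. The sign-off reports no verdict.

**Placement:** In the last top and side pictures all three stand upright and fully down, with the D flat to flat. When I set each one down, the tool height and contact force matched the pocket floor. In the last network readings, all three moulds were within about 5 mm of my nest positions, except one side reading of the round mould at about 8 mm. The limit is 12 mm.

**Rejects and look-alikes:** Both chipped moulds read within about 5 mm of their starting positions. The three coloured look-alikes were not touched.

**Checks that disagreed or were incomplete:**
- **Round mould:** The arm hid most of it in the last top picture. I judged it from the side picture, the set-down force and the earlier wrist pictures.
- **Network readings:** The side camera gave one reading of the round mould that was too high and one too low. It also gave a few weak false matches, which I set aside against the pictures.
- **Tool tilt:** The tool slowly tilted to about 0.1 rad over the run. The moulds still stand upright in the pictures, but I did not measure their tilt.

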